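# Lock a beaker into a transport cradle with its retaining rod

## Robot

A 6-joint arm with a two-finger parallel gripper is mounted at the origin on a cart in front of the work surface, level with it; the furniture and walls round the work are solid. World frame = base frame: x ahead of the robot, y to its left, z up, the work surface at z = 0. Lengths are in mm, angles in rad, forces in N, time in s.
With the tool pointing down it reaches from about 350 to 975 mm from the base axis. Payload 7.1 kg.
Tool frame: the origin (TCP) lies midway between the tips of the shut fingers; the grasp point (between the pads) lies 19 mm behind it; z points along the fingers, y is the line along which they close (so a half turn about z gives the same grasp; the last joint's range is limited). The gripper opens to 88 mm and grips with 3 to 60 N. Pads are 20 mm wide; open, the fingers measure 115 mm over their backs; the gripper's body (75 mm by 178 mm) begins 61 mm behind the grasp point.
Start: joints at [-1.176, 0.423, 1.63, -0, 1.089, -0.019], TCP at [251.322, -572.225, 222.675] pointing down, gripper open.
Joint ranges: [-3, 3], [-0.9, 2.11], [0.09, 2.58], [-1.31, 4.45], [0.11, 2.69], [-2.54, 2.54]. Speed limits (rad/s): [2.39, 2.39, 3.01, 3.14, 3.14, 3.14].

## Interface

Orientations are given as a rotation vector (axis times angle).
In Python, from workcell import ctrl gives the robot as it stands.
- The arm moves only by the shell command python3 -m pendant 'ROWS'. ROWS is a JSON object of lists of equal length, an entry for each row: "grip": the opening, from -1 (shut) to 1 (fully open); "linear": the shift along the tool's x, y, z in mm, a list of three; "angular": the turn, a rotation vector about the tool's x, y, z in rad, a list of three. In form: {"grip": [grip, ...], "linear": [[tx, ty, tz], ...], "angular": [[ax, ay, az], ...]}. A call has 1 to 12 rows; each row shifts and turns the commanded pose from where the row before left it, along the tool's axes as they then stand; what a row does not reach is not made up. A row lasts 1/12 s, in which the tool goes at most 41.7 mm and 7.16 degrees, less where a joint would pass 70% of its speed; a pose out of reach is approached as far as the arm can. A call with a gripper value outside its range is refused whole. The fingers move at their own pace and stop on an object; the grip force is fixed at half the most. Time passes only in rows, so rows that do not move let the fingers close. It gives the time, the measured TCP pose, the force, the opening and the grip force at its end, in the units of the state.
- ctrl.get_obs(): the state, without advancing time (a new reading comes with each control period).
- ctrl.get_image(name): name is "scene" or "top"; returns the picture (400x640x3 uint8, red, green, blue); there is no depth.
- ctrl.camera_params(name): a dict with "vfov" (degrees; the focal length in pixels is half the picture's height over the tangent of half this angle, whatever the lens; pixels are square), "cx", "cy" (the principal point, pixels), "R" (3x3) and "t" (3): a world point X has camera coordinates R X + t. Camera axes: x right, y down, z forward; pixel columns grow to the right and rows downward; lengths in mm; the calibration is good to about 2 mm. A picture is of the moment at which its call begins. camera_params takes no time and is no camera call.
- ctrl.close_job(): hands the job in; it is judged then, once.
The state is a dict: "t": time; "qpos": joint angles; "qvel": joint speeds; "joint_torque": joint torques, N m; "ee_pos": TCP position; "orientation": TCP orientation; "ft_force": force on the tool from outside, world axes, zero at the start; "moment": the same for the moment, N m; "width": finger opening in mm; "grasp_force": force on a finger pad.
Only numpy, scipy, OpenCV 4.12 (cv2) and the standard library are available. Lean on these libraries where they do the work, as an engineer would, in place of code of your own. Each camera call takes 0.05 s, during which the arm holds its last target. There are 200 camera calls.

## Task

Secure the beaker in the metal cradle. First gently push the beaker all the way back into its bay so that it no longer stands in the way of the two brass eyes; then lay the loose steel rod in the three saddles beside the eyes with its end still outside the first eye and let go of it; finally push it endways through both eyes until about 2 cm of it stands out beyond the far eye. Do not knock the bottles and the jar about.

Things in the scene. Friction and masses are not known exactly. Their poses are not given: they have to be found in the camera images.
- cradle: Fixed aluminium cradle on the worktop. Origin at worktop height below the middle of the near brass eye; x = the direction in which the rod is pushed in, y = the direction in which the beaker is pushed back, z up. The rod line runs along x at y = 0, 45 mm above the worktop. Foot plate 8 mm high, 46 mm wide, from x = -172 to 0 mm.
- eye_near (a point): Middle of the first brass eye, on the rod line (axes as the cradle's). Flared bush 14 mm long along x, 20 mm bore widening to a 30 mm mouth on the -x side, outside diameter up to 37 mm, top 64 mm above the worktop, on a 24 mm wide post.
- eye_far (a point): Middle of the second brass eye, 94 mm beyond the first along x; otherwise the same (14 mm long, 20 mm bore, 30 mm mouth on the -x side). Its far face is 7 mm beyond this point.
- saddles (a point): Point on the rod line, 45 mm up, 130 mm before the near eye: where the rod's middle should lie (15 mm either way is good; else it tips or fouls the eye). Three black shallow V saddles carry it, at cradle x = -155, -88, -36 mm, 10 mm thick along x, 22 mm wide, 30 degree flanks, tops below the rod line at z = 42 mm; between them the fingers have room down to the foot plate.
- bay (a point): Where the middle of the beaker's underside comes to stand when home, at worktop height: cradle x = 47, y = 55 mm. The bay is open at the front (-y) and has no floor; side walls 55 mm high, inner faces at cradle x = 5 and 89 mm, from y = 15 to 97 mm; back stop at y = 92 mm.
- rod: Loose round steel rod, 16 mm diameter, 200 mm long, 0.12 kg, ends bevelled, a red band near each end; both ends alike. Origin at its middle, x along the rod. It lies on the worktop at the start.
- beaker: Empty glass beaker, 92 mm high, 70 mm diameter (76 mm over the spout), 0.1 kg, standing between the eyes in the mouth of the bay, across the rod line. Pushed at about half its height it slides without tipping, and the rim stays clear of the gripper. Origin at the centre of its underside, z up.
- dropper: Bystander: small brown dropper bottle with a black cap, 37 mm diameter, 83 mm high, near the rod. Origin at the centre of its underside.
- amber: Bystander: brown bottle with a white cap, 60 mm diameter, 135 mm high, near the rod. Origin at the centre of its underside.
- jar: Bystander: clear jar with sandy-coloured contents, 67 mm diameter, 127 mm high, beside the saddles. Origin at the centre of its underside.
- dropper_b: Bystander: small brown dropper bottle with a black cap, 37 mm diameter, 83 mm high, on the other side of the saddles. Origin at the centre of its underside.
There are look-alikes about, which are no part of the job. Leave any green look-alike of the beaker alone.

How it is judged (in metres and radians):
On the way, in this order (a step that is already met when the one before it is completed fails the run):
1. the beaker stands upright in the bay, pushed back clear of the rod line (its centre at least 48 mm behind it), and is no longer touched (y of beaker in the frame of cradle above 0.048 m and angle between beaker's own z axis and vertical below 0.1 rad and contact force between beaker and the fingers below 0.1 N), for 0.2 s.
2. the rod lies in the saddles, let go, its end still outside the near eye (x of rod in the frame of cradle between -0.155 and -0.104 m and y of rod in the frame of cradle between -0.005 and 0.005 m and z of rod in the frame of cradle between 0.04 and 0.05 m and angle between the x axis of rod and the x axis of cradle, either way round below 0.06 rad and contact force between rod and the fingers below 0.05 N and linear speed of rod below 0.02 m/s), for 0.2 s.
At the end, for the whole second after the job is handed in: The rod rests on the rod line through both brass eyes, its end 8 to 42 mm beyond the back face of the far eye, at rest; the beaker stands upright in the bay behind the rod (its centre at least 46 mm behind the rod line) (x of rod in the frame of cradle between 0.009 and 0.043 m and y of rod in the frame of cradle between -0.006 and 0.006 m and z of rod in the frame of cradle between 0.038 and 0.052 m and angle between the x axis of rod and the x axis of cradle, either way round below 0.1 rad and linear speed of each of rod, beaker below 0.02 m/s and y of beaker in the frame of cradle above 0.046 m and angle between beaker's own z axis and vertical below 0.1 rad); the robot touches nothing.
It fails at once if the beaker is pressed with more than 20 N (contact force between beaker and the arm above 20 N or contact force between beaker and the fingers above 20 N).
It fails at once if the beaker is tipped over (angle between beaker's own z axis and vertical above 0.35 rad).
It fails at once if a bystander bottle or the jar is shifted more than 20 mm (distance of any of dropper, amber, jar, dropper_b from where it was at the start of the episode above 0.02 m).
It also fails if it takes over 72 s, if anything falls off the work surface, if the arm or the gripper's body presses on something with over 40 N, if the wrist force passes 120 N, or if a joint passes its speed limit or range.

## Working session

There is one attempt and no reset: what is moved stays moved. The work goes in short steps, Python scripts to look and compute and a shell command to move; the robot and the scene stay as the last step left them, time stands still between calls to the robot, and variables do not carry over. Pictures are saved under pics/ and viewed, at most 10 in all, crops included, and the job is handed in when it is done.

```bash
mkdir -p pics; ls; python3 - <<'E'
from workcell import ctrl
import cv2
for n in("scene","top"):
    im=ctrl.get_image(n);cv2.imwrite(f"pics/{n}0.png",im[:,:,::-1]);p=ctrl.camera_params(n);print(n,p)
print(ctrl.get_obs())
E
```

```text
pics
scene {'vfov': 48.54333787305879, 'cx': 320.99815243166364, 'cy': 199.93133237351304, 'R': array([[-4.44467626e-01, -8.95794901e-01, -1.57190994e-04],
       [-5.46781721e-01,  2.71436326e-01, -7.92055598e-01],
       [ 7.09562034e-01, -3.51957122e-01, -6.10448937e-01]]), 't': array([256.34839581, 343.3112594 , 913.02849016])}
top {'vfov': 44.231125773464214, 'cx': 326.43654773024315, 'cy': 199.84573792269887, 'R': array([[ 0.01335154, -0.99973549,  0.01872676],
       [-0.99777972, -0.01454286, -0.06499338],
       [ 0.06524852, -0.01781742, -0.99770996]]), 't': array([  -9.24989498,  552.5205734 , 1452.53661631])}
{'t': 0.1, 'qpos': array([-1.17600574e+00,  4.23720369e-01,  1.63058181e+00,  4.52590957e-06,
        1.08860709e+00, -1.90020919e-02]), 'qvel': array([-8.30723104e-04, -2.55225846e-03, -1.37779625e-03, -9.10065785e-05,
        8.73704703e-04,  1.62318020e-04]), 'joint_torque': array([ 1.08328470e-03, -5.45615602e+01, -2.74322927e+01,  6.45357370e-02,
        1.87801552e-02, -2.38720548e-05]), 'ee_pos': array([ 251.1396919 , -571.79289786,  222.01941842]), 'orientation': array([-3.07332657e+00, -6.45087629e-01,  3.79967025e-04]), 'ft_force': array([0.59000654, 0.24329881, 0.14302751]), 'moment': array([-0.0244678 ,  0.01312593,  0.00289912]), 'grasp_force': 0.0, 'width': 87.59505526592928}
```

View pics/scene0.png

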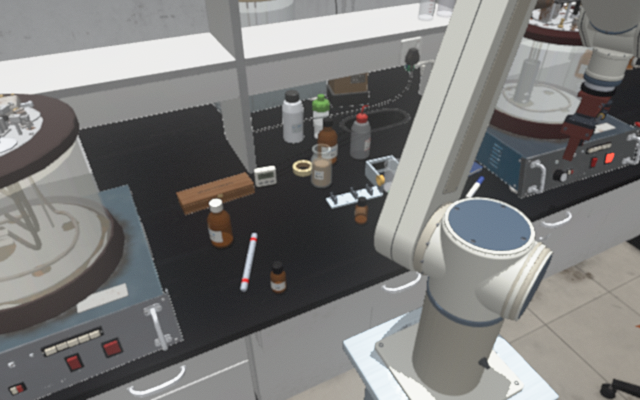

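View pics/top0.png

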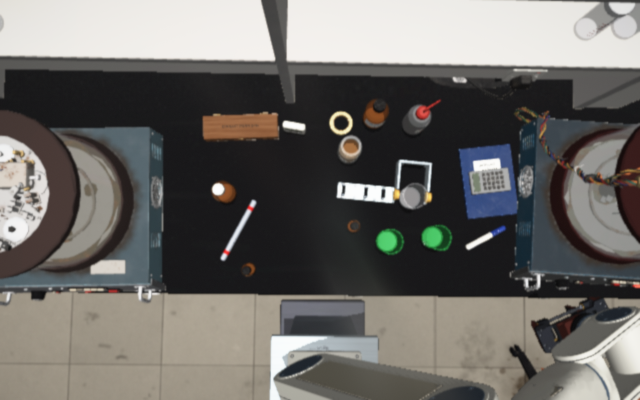

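The top view shows the rod from (254,203) to (223,259), with the amber bottle at (223,191) and a dropper bottle at (249,269). The cradle's saddle strip runs from (338,190) to (395,193), the eyes are near (398,197) and (428,197), and the clear beaker is at (413,196). The jar is at (349,149) and dropper_b at (354,226).

- **Beaker candidates:** (413,196) is clear and stands between the eyes, so it is the one. Those at (390,241) and (436,237) are green look-alikes.
- **Rod candidates:** (238,231) is steel with red bands, so it is the rod. (486,238) is a blue and white pen.

I'll confirm both in one enlarged crop.

```bash
python3 - <<'E'
import cv2,numpy as np
im=cv2.imread("pics/top0.png")
a=cv2.resize(im[150:250,325:450],None,fx=6,fy=6,interpolation=cv2.INTER_CUBIC)[:,:750]
b=cv2.resize(im[170:285,200:275],None,fx=3.,fy=3.,interpolation=cv2.INTER_CUBIC)
cv2.imwrite("pics/c1.png",a)
c=np.zeros((345,800,3),np.uint8);c[:,:225]=b
s=cv2.imread("pics/scene0.png")[150:265,320:500];c[:,240:780]=cv2.resize(s,(540,345),interpolation=cv2.INTER_CUBIC)
cv2.imwrite("pics/c2.png",c)
E
```

```text
(no output)
```

View pics/c1.png

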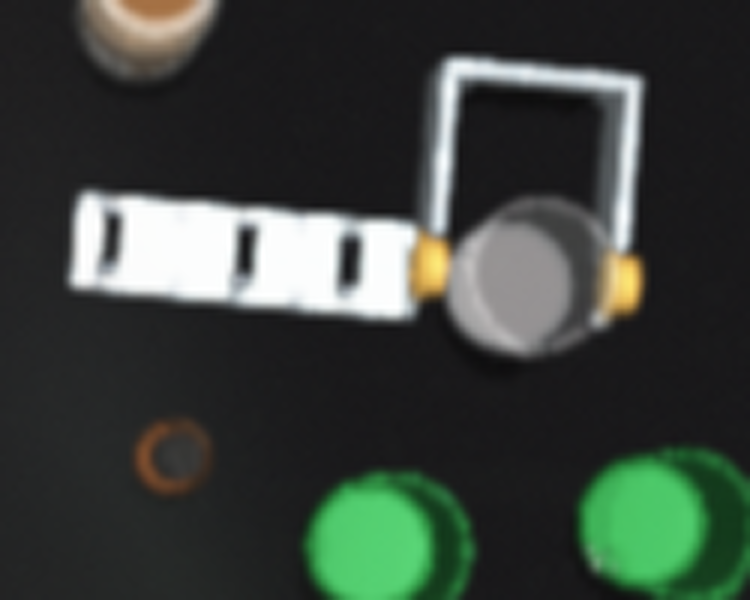

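View pics/c2.png

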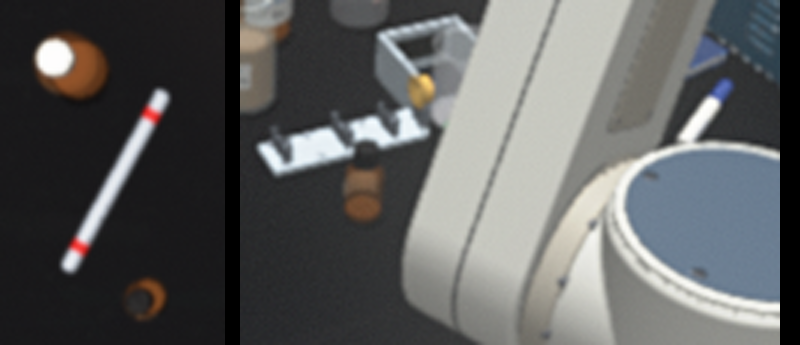

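Confirmed. The clear beaker is between the brass eyes (crop 1: base (515,287), rim about (537,275)) and the banded steel rod is in crop 2, from (68,266) to (162,95). Next I fit the poses.

```bash
cat > h.py <<'E'
from workcell import ctrl
import numpy as np
from scipy.optimize import least_squares
from scipy.spatial.transform import Rotation as Ro
P={n:ctrl.camera_params(n) for n in("top","scene")}
def proj(X,n="top"):
    p=P[n];c=np.atleast_2d(X)@p["R"].T+p["t"];f=200/np.tan(np.radians(p["vfov"]/2))
    return np.c_[f*c[:,0]/c[:,2]+p["cx"],f*c[:,1]/c[:,2]+p["cy"]]
def unproj(uv,z,n="top"):
    p=P[n];f=200/np.tan(np.radians(p["vfov"]/2));uv=np.atleast_2d(uv)
    d=np.c_[(uv[:,0]-p["cx"])/f,(uv[:,1]-p["cy"])/f,np.ones(len(uv))]@p["R"];o=-p["R"].T@p["t"]
    return o+d*((z-o[2])/d[:,2])[:,None]
E
python3 - <<'E'
from h import *
import cv2
cr=lambda q,s,o:(np.array(q,float)+.5)/s-.5+np.array(o)
pts=[((80,192),(-172,23,8)),((70,287),(-172,-23,8)),((412,320),(0,-23,8)),((431,265),(0,0,60)),((624,284),(94,0,60)),((462,82),(5,92,55)),((618,97),(89,92,55)),((113,210),(-155,11,42)),((246,222),(-88,11,42)),((350,232),(-36,11,42)),((103,270),(-155,-11,42)),((238,282),(-88,-11,42)),((342,292),(-36,-11,42))]
uv=cr([a for a,_ in pts],6,(325,150));C=np.array([b for _,b in pts],float)
def w(p):
    c,s=np.cos(p[2]),np.sin(p[2]);return np.c_[p[0]+c*C[:,0]-s*C[:,1],p[1]+s*C[:,0]+c*C[:,1],C[:,2]]
r=least_squares(lambda p:(proj(w(p))-uv).ravel(),[450,-150,-1.6],loss="soft_l1",x_scale=[100,100,1])
print("cradle",r.x);print(np.round((proj(w(r.x))-uv)*3,1).tolist())
im=ctrl.get_image("top");b=cv2.cvtColor(im,cv2.COLOR_RGB2HSV)
# rod mask
g=im.max(2)>110;m=np.zeros_like(g);m[195:268,215:262]=g[195:268,215:262]
n,l,st,ce=cv2.connectedComponentsWithStats(m.astype(np.uint8));k=1+st[1:,4].argmax();ys,xs=np.where(l==k)
rect=cv2.minAreaRect(np.c_[xs,ys].astype(np.float32));print(rect)
q=np.c_[xs,ys].astype(float);X=unproj(q,10)[:,:2];mu=X.mean(0);u,s,vt=np.linalg.svd(X-mu,full_matrices=False);t=(X-mu)@vt[0];print("rod",mu,mu+vt[0]*(t.min()+t.max())/2,"len",np.ptp(t),"dir",vt[0],np.arctan2(vt[0][1],vt[0][0]))
T=lambda X:np.round(np.array([[np.cos(r.x[2]),np.sin(r.x[2])],[-np.sin(r.x[2]),np.cos(r.x[2])]])@(np.asarray(X)[:2]-r.x[:2]),1)
for nme,q,z in [("beaker base",cr((515,287),6,(325,150)),0),("rim",cr((537,275),6,(325,150)),92),("dropb",cr((182,455),6,(325,150)),83),("green1",cr((370,545),6,(325,150)),0),("amber",cr((54,57),3,(200,170)),135),("drop",cr((137,303),3,(200,170)),83),("jar",(349,146),127)]:
    X=unproj(q,z)[0];print(nme,X.round(1),"cr",T(X))
print("saddle",w(r.x)[3])
E
```

```text
cradle [ 570.2355419  -203.36759597   -1.65389873]
[[-1.8, 1.5], [-1.1, -0.6], [-1.8, -0.4], [-1.1, 0.4], [-1.5, 0.3], [-4.1, -0.5], [3.1, 0.4], [-0.8, 2.8], [0.5, 3.5], [1.1, 3.6], [2.1, -5.0], [2.5, -4.3], [3.1, -4.2]]
((237.82484436035156, 229.90444946289062), (5.8260345458984375, 67.99700927734375), 28.610462188720703)
rod [459.03618269 261.3198734 ] [459.71159283 260.97083988] len 201.40540376673647 dir [-0.88838749  0.45909441] 2.664617089827997
beaker base [ 564.9 -256.7    0. ] cr [53.6 -0.9]
rim [ 564.  -249.7   92. ] cr [46.7 -2.3]
dropb [476.5 -82.5  83. ] cr [-112.7 -103.4]
green1 [ 433.8 -183.9    0. ] cr [  -8.1 -137.6]
amber [571.3 299.3 135. ] cr [-501.   -40.6]
drop [344.8 225.7  83. ] cr [-408.9 -260.2]
jar [696.8 -60.5 127. ] cr [-152.9  114.3]
saddle [ 570.2355419  -203.36759597   60.        ]
```

Fit: cradle origin is at (570, -203) with yaw -1.654. The rod middle is at (460, 261), along 2.665 rad. With tool angle θ = 1.488, tool x = -cradle x and tool y = +cradle y. I turn first, then travel.

```bash
cat >> h.py <<'E'
CR=np.array([570.2,-203.4]);YAW=-1.654
RC=np.array([[np.cos(YAW),-np.sin(YAW)],[np.sin(YAW),np.cos(YAW)]])
toC=lambda X:RC.T@(np.asarray(X)[:2]-CR)
toW=lambda c:CR+RC@np.asarray(c,float)
def need(xy,z,theta):
    """current cradle pose, tool-frame shift to world xy,z in the tool axes as they stand, turn about tool z, tilt"""
    o=ctrl.get_obs();R=Ro.from_rotvec(o["orientation"]).as_matrix();p=o["ee_pos"]
    th=np.arctan2(R[1,0],R[0,0]);T=Ro.from_euler("z",theta)*Ro.from_euler("x",np.pi)
    print("t%.2f cr"%o["t"],toC(p).round(1),"z%.1f th%.3f"%(p[2],th),"F",o["ft_force"].round(1),"w%.1f"%o["width"])
    print(" shift",(R.T@(np.r_[xy,z]-p)).round(1),"turn",(Ro.from_matrix(R).inv()*T).as_rotvec().round(3))
E
python3 -m pendant '{"grip":[-1,-1,-1,-1,-1,-1,-1,-1,-1],"linear":[[0,0,0],[0,0,0],[0,0,0],[0,0,0],[0,0,0],[0,0,0],[0,0,0],[0,0,0],[0,0,0]],"angular":[[0,0,-0.119],[0,0,-0.119],[0,0,-0.119],[0,0,-0.119],[0,0,-0.119],[0,0,-0.119],[0,0,-0.119],[0,0,-0.119],[0,0,-0.119]]}'
python3 -c "
from h import *
need(toW((48,-75)),120,1.488)"
```

```text
t: 0.9
ee_pos: [251.2, -572.0, 222.4]
orientation: [-2.308, -2.13, -0.0]
ft_force: [0.1, -0.9, -0.3]
width: 31.0
grasp_force: 0.0
t0.90 cr [ 393.9 -287.2] z222.4 th1.491 F [ 0.1 -0.9 -0.3] w31.0
 shift [345.1 213.3 102.5] turn [-0.    -0.001  0.003]
```

```bash
python3 -m pendant '{"grip":[-1,-1,-1,-1,-1,-1,-1,-1,-1,-1,-1,-1],"linear":[[15,10,0],[30,18,0],[35,21,0],[35,21,0],[35,21,0],[35,21,0],[35,21,0],[35,21,0],[35,21,0],[30,20,0],[20,14,0],[5,4,0]],"angular":[[0,0,0],[0,0,0],[0,0,0],[0,0,0],[0,0,0],[0,0,0],[0,0,0],[0,0,0],[0,0,0],[0,0,0],[0,0,0],[0,0,0]]}' >/dev/null
python3 - <<'E'
from h import *
import cv2
need(toW((48,-75)),30,1.488)
im=ctrl.get_image("scene");im2=ctrl.get_image("top")
a=cv2.resize(im[130:260,310:500],(585,400),interpolation=cv2.INTER_CUBIC)
cv2.imwrite("pics/s2.png",a[:,:,::-1]);cv2.imwrite("pics/t2.png",im2[:,:,::-1])
E
```

```text
t1.90 cr [ 46.6 -71.6] z222.6 th1.488 F [-0.  -0.1  0.6] w0.3
 shift [ -1.5  -3.5 192.6] turn [ 0.    -0.001  0.   ]
```

View pics/s2.png

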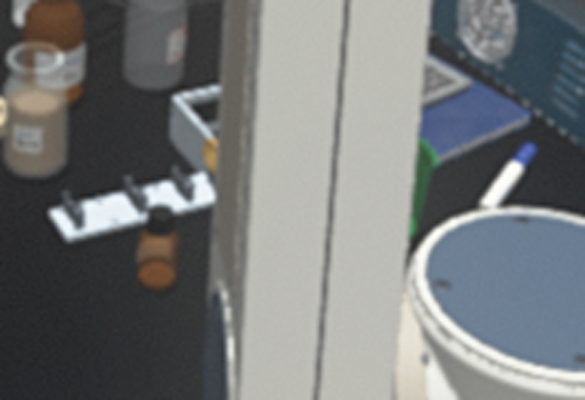

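The arm hides the beaker in the scene view. The jar at (37,125) and dropper_b at (158,250) are clear. I descend in front of the beaker and start pushing gently.

```bash
python3 -m pendant '{"grip":[-1,-1,-1,-1,-1,-1,-1,-1,-1],"linear":[[-1,-4,15],[0,0,30],[0,0,30],[0,0,30],[0,0,30],[0,0,25],[0,0,20],[0,0,12],[0,0,0]],"angular":[[0,0,0],[0,0,0],[0,0,0],[0,0,0],[0,0,0],[0,0,0],[0,0,0],[0,0,0],[0,0,0]]}' >/dev/null
python3 -c "
from h import *
need(toW((48,-45)),30,1.488)"
python3 -m pendant '{"grip":[-1,-1,-1,-1,-1,-1,-1,-1,-1,-1,-1,-1],"linear":[[0,4,0],[0,4,0],[0,4,0],[0,4,0],[0,4,0],[0,3,0],[0,3,0],[0,3,0],[0,3,0],[0,3,0],[0,3,0],[0,3,0]],"angular":[[0,0,0],[0,0,0],[0,0,0],[0,0,0],[0,0,0],[0,0,0],[0,0,0],[0,0,0],[0,0,0],[0,0,0],[0,0,0],[0,0,0]]}'
python3 -c "
from h import *
need(toW((48,5)),30,1.488)"
```

```text
t2.75 cr [ 51.2 -79.5] z28.3 th1.483 F [ 0.5  0.3 -0.1] w0.5
 shift [ 3.4 34.5 -1.8] turn [-0.004 -0.002 -0.005]
t: 3.75
ee_pos: [530.2, -250.9, 30.6]
orientation: [-2.315, -2.124, 0.0]
ft_force: [-1.4, -0.8, 0.5]
width: 0.1
grasp_force: 0.5
t3.75 cr [ 50.7 -35.9] z30.6 th1.485 F [-1.4 -0.8  0.5] w0.1
 shift [ 2.8 40.9  0.6] turn [-0.    -0.    -0.003]
```

```bash
python3 -m pendant '{"grip":[-1,-1,-1,-1,-1,-1,-1,-1,-1,-1,-1,-1],"linear":[[0,3,0],[0,3,0],[0,3,0],[0,3,0],[0,3,0],[0,3,0],[0,3,0],[0,3,0],[0,3,0],[0,2,0],[0,2,0],[0,0,0]],"angular":[[0,0,0],[0,0,0],[0,0,0],[0,0,0],[0,0,0],[0,0,0],[0,0,0],[0,0,0],[0,0,0],[0,0,0],[0,0,0],[0,0,0]]}' | grep force
python3 - <<'E'
from h import *
import cv2
need(toW((48,5)),30,1.488)
im=ctrl.get_image("top")
cv2.imwrite("pics/t3.png",cv2.resize(im[150:250,325:450],None,fx=5,fy=5,interpolation=cv2.INTER_CUBIC)[:,:,::-1])
E
```

```text
ft_force: [-0.3, -0.2, -0.7]
grasp_force: 0.1
t4.75 cr [50.9 -4.7] z30.7 th1.485 F [-0.3 -0.2 -0.7] w0.8
 shift [2.9 9.7 0.7] turn [ 0.     0.    -0.003]
```

View pics/t3.png

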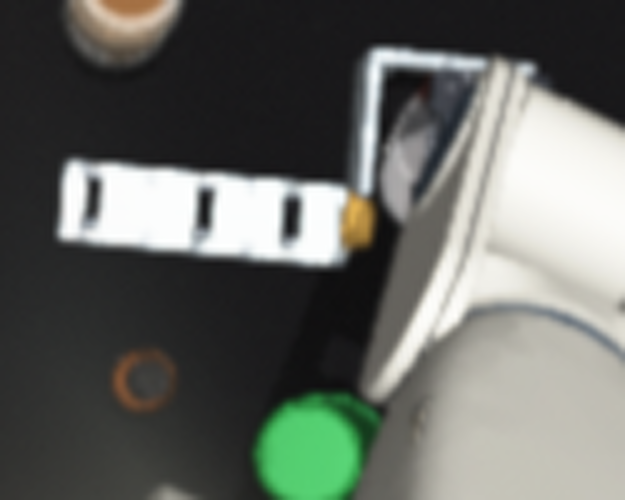

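The beaker has entered the bay: its left edge is at (385,150) and the back wall at row 68, so its centre is at y ≈ 43. I continue in small steps and watch the force.

```bash
python3 -m pendant '{"grip":[-1,-1,-1,-1,-1],"linear":[[0,2,0],[0,2,0],[0,2,0],[0,2,0],[0,0,0]],"angular":[[0,0,0],[0,0,0],[0,0,0],[0,0,0],[0,0,0]]}' | egrep 'ee|force'
python3 -m pendant '{"grip":[-1,-1,-1],"linear":[[0,1.5,0],[0,1,0],[0,0,0]],"angular":[[0,0,0],[0,0,0],[0,0,0]]}' | egrep 'ee|force'
python3 - <<'E'
from h import *
import cv2
need(toW((48,5)),30,1.488)
cv2.imwrite("pics/t4.png",ctrl.get_image("top")[:,:,::-1])
E
```

```text
ee_pos: [569.3, -254.4, 30.7]
ft_force: [-0.8, -0.7, -0.3]
grasp_force: 0.1
ee_pos: [571.5, -254.6, 30.7]
ft_force: [-0.3, 0.1, 0.6]
grasp_force: 0.2
t5.47 cr [50.9  5.6] z30.7 th1.485 F [-0.3  0.1  0.6] w0.7
 shift [ 2.9 -0.6  0.7] turn [ 0.     0.    -0.003]
```

```bash
python3 -m pendant '{"grip":[-1,-1,-1,-1,-1,-1,-1,-1,-1,-1,-1,-1],"linear":[[0,-4,0],[0,-15,0],[0,-20,0],[0,-20,0],[0,-15,-5],[0,0,-25],[10,0,-40],[30,0,-40],[40,0,-30],[41,0,-15],[41,0,0],[41,0,0]],"angular":[[0,0,0],[0,0,0],[0,0,0],[0,0,0],[0,0,0],[0,0,0],[0,0,0],[0,0,0],[0,0,0],[0,0,0],[0,0,0],[0,0,0]]}' >/dev/null
python3 -m pendant '{"grip":[0,0,0,0,0,0,0,0,0,0],"linear":[[40,0,0],[40,0,0],[40,0,0],[30,0,0],[20,0,0],[10,0,0],[0,0,0],[0,0,0],[0,0,0],[0,0,0]],"angular":[[0,0,-0.11],[0,0,-0.12],[0,0,-0.12],[0,0,-0.12],[0,0,-0.12],[0,0,-0.12],[0,0,-0.12],[0,0,-0.12],[0,0,-0.12],[0,0,-0.11]]}' >/dev/null
python3 - <<'E'
from h import *
import cv2
need((459.7,261),60,2.665)
im=ctrl.get_image("top")
cv2.imwrite("pics/t5.png",im[:,:,::-1])
cv2.imwrite("pics/t5c.png",cv2.resize(im[140:280,200:460],None,fx=3,fy=3,interpolation=cv2.INTER_CUBIC)[:,:,::-1])
E
```

```text
t7.35 cr [-312.  -106.4] z173.3 th2.671 F [ 0.3 -0.7 -0.1] w43.7
 shift [ 92.6 115.2 113.3] turn [0.    0.    0.006]
```

View pics/t5c.png

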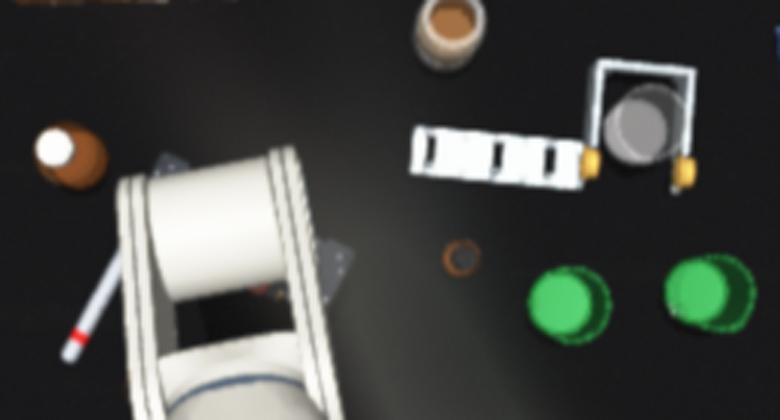

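```bash
python3 - <<'E'
from h import *
import cv2
im=cv2.imread("pics/t5.png")
cr=lambda q,s,o:(np.array(q,float)+.5)/s-.5+np.array(o)
for n,q,z in[("base",(636,131),2),("rim",(656,120),92),("backwall in",(640,76),55),("near eye",(590,163),60),("far",(684,172),60)]:print(n,toC(unproj(cr(q,3,(200,140)),z)[0]))
# overlay candidate circles for y=45,50,55
b=cv2.resize(im[150:215,385:445],None,fx=8,fy=8,interpolation=cv2.INTER_CUBIC)
out=[]
for y in(45,53):
    c=b.copy();a=np.linspace(0,6.3,100)
    for z,r in((0,35),(92,35)):
        W=np.array([np.r_[toW((47+r*np.cos(t),y+r*np.sin(t))),z] for t in a])
        uv=((proj(W)-(385,150)+.5)*8-.5).astype(np.int32);cv2.polylines(c,[uv],True,(0,255,255) if z else (0,0,255),1)
    out.append(c[:,:390])
cv2.imwrite("pics/ov.png",np.hstack(out))
E
```

```text
base [53.32616744 42.05173736]
rim [54.98475071 43.83696456]
backwall in [42.94211304 90.08284785]
near eye [ 0.78219058 -0.25379811]
far [ 9.27049495e+01 -2.89237312e-02]
```

View pics/ov.png

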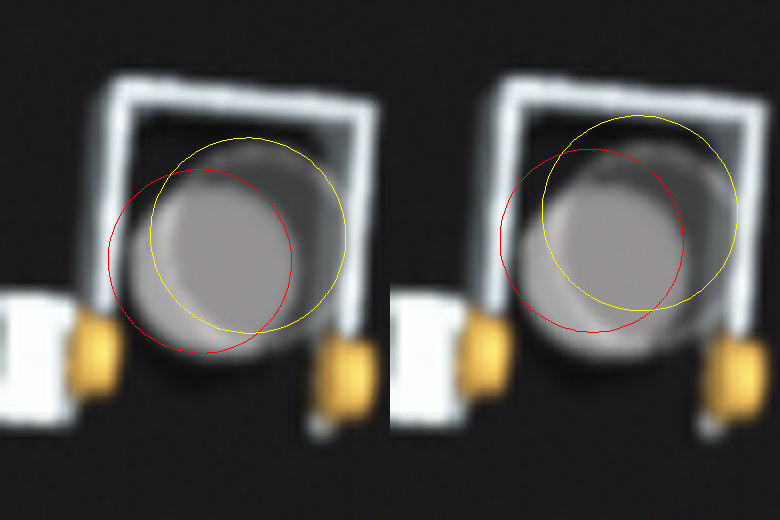

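The beaker stands at about (53, 43), short of the 48 needed, so the finger offset is smaller than I assumed: beaker y = tool y + 37.4. I go back and push about 11 mm further, this time at x ≈ 55.

```bash
python3 -m pendant '{"grip":[-1,-1,-1,-1,-1,-1,-1,-1,-1,-1],"linear":[[0,0,0],[0,0,0],[0,0,0],[0,0,0],[0,0,0],[0,0,0],[0,0,0],[0,0,0],[0,0,0],[0,0,0]],"angular":[[0,0,0.12],[0,0,0.12],[0,0,0.12],[0,0,0.12],[0,0,0.12],[0,0,0.12],[0,0,0.12],[0,0,0.12],[0,0,0.12],[0,0,0.104]]}' >/dev/null
python3 -m pendant '{"grip":[-1,-1,-1,-1,-1,-1,-1,-1,-1,-1,-1,-1],"linear":[[-15,3,0],[-30,6,0],[-38,8,0],[-38,8,0],[-38,8,0],[-38,8,0],[-38,8,0],[-38,8,0],[-38,8,0],[-30,5,0],[-20,2,0],[-6,0,0]],"angular":[[0,0,0],[0,0,0],[0,0,0],[0,0,0],[0,0,0],[0,0,0],[0,0,0],[0,0,0],[0,0,0],[0,0,0],[0,0,0],[0,0,0]]}' >/dev/null
python3 -c "
from h import *
need(toW((55,-35)),30,1.488)"
```

```text
t9.23 cr [ 58.7 -36.4] z173.3 th1.475 F [ 0.2 -0.2  0.3] w0.3
 shift [  3.8   1.2 143.3] turn [ 0.001  0.001 -0.013]
```

```bash
python3 -m pendant '{"grip":[-1,-1,-1,-1,-1,-1,-1,-1,-1],"linear":[[2,1,15],[1,0,30],[0,0,30],[0,0,30],[0,0,20],[0,0,12],[0,0,4],[0,4,0],[0,8,0]],"angular":[[0,0,-0.013],[0,0,0],[0,0,0],[0,0,0],[0,0,0],[0,0,0],[0,0,0],[0,0,0],[0,0,0]]}' >/dev/null
python3 -m pendant '{"grip":[-1,-1,-1,-1,-1,-1,-1,-1,-1],"linear":[[0,8,0],[0,5,0],[0,4,0],[0,3,0],[0,3,0],[0,2,0],[0,2,0],[0,2,0],[0,0,0]],"angular":[[0,0,0],[0,0,0],[0,0,0],[0,0,0],[0,0,0],[0,0,0],[0,0,0],[0,0,0],[0,0,0]]}' | grep ft
python3 -c "
from h import *
need(toW((55,16)),30,1.488)"
```

```text
ft_force: [0.4, -0.1, 0.6]
t10.73 cr [52.3  5.7] z32.3 th1.494 F [ 0.4 -0.1  0.6] w0.3
 shift [-2.7 10.3  2.3] turn [0.    0.    0.006]
```

```bash
python3 -m pendant '{"grip":[-1,-1,-1,-1,-1],"linear":[[-2,2,0],[0,2,0],[0,2,0],[0,2,0],[0,0,0]],"angular":[[0,0,0],[0,0,0],[0,0,0],[0,0,0],[0,0,0]]}' | egrep 'ee|ft'
python3 -m pendant '{"grip":[-1,-1,-1],"linear":[[0,1.5,0],[0,1.5,0],[0,0,0]],"angular":[[0,0,0],[0,0,0],[0,0,0]]}' | egrep 'ee|ft'
python3 -c "
from h import *
need(toW((55,18)),30,1.488)"
```

```text
ee_pos: [579.6, -258.7, 32.3]
ft_force: [-0.1, 0.3, -0.7]
ee_pos: [581.6, -258.6, 32.2]
ft_force: [-2.7, 0.3, 1.7]
t11.40 cr [54.1 16. ] z32.2 th1.494 F [-2.7  0.3  1.7] w1.1
 shift [-0.9  2.   2.2] turn [-0.001 -0.     0.006]
```

```bash
python3 -m pendant '{"grip":[-1,-1,-1,-1,-1,-1,-1,-1,-1,-1,-1,-1],"linear":[[0,-4,0],[0,-12,0],[0,-18,0],[0,-20,0],[0,-10,-5],[0,0,-25],[10,-6,-40],[30,-6,-40],[40,-6,-30],[41,-6,-10],[41,-6,0],[41,-6,0]],"angular":[[0,0,0],[0,0,0],[0,0,0],[0,0,0],[0,0,0],[0,0,0],[0,0,0],[0,0,0],[0,0,0],[0,0,0],[0,0,0],[0,0,0]]}' >/dev/null
python3 -m pendant '{"grip":[0.2,0.2,0.2,0.2,0.2,0.2,0.2,0.2,0.2,0.2],"linear":[[40,0,0],[40,0,0],[40,0,0],[30,0,0],[20,0,0],[10,0,0],[0,0,0],[0,0,0],[0,0,0],[0,0,0]],"angular":[[0,0,-0.11],[0,0,-0.12],[0,0,-0.12],[0,0,-0.12],[0,0,-0.12],[0,0,-0.12],[0,0,-0.12],[0,0,-0.12],[0,0,-0.12],[0,0,-0.11]]}' >/dev/null
python3 - <<'E'
from h import *
import cv2
need((459.7,261),60,2.665)
im=ctrl.get_image("top")[:,:,::-1].copy();cv2.imwrite("pics/t6.png",im);old=cv2.imread("pics/t5.png")
U=lambda a:cv2.resize(a,None,fx=8,fy=8,interpolation=cv2.INTER_CUBIC)
for n,(x0,y0,x1,y1) in {"disc":(402,174,422,192),"eye":(393,190,402,200)}.items():
    r=cv2.matchTemplate(U(im[y0-14:y1+8,x0-8:x1+8]),U(old[y0:y1,x0:x1]),cv2.TM_CCOEFF_NORMED);_,v,_,p=cv2.minMaxLoc(r);print(n,v,p[0]/8-8,p[1]/8-14)
E
```

```text
t13.23 cr [-308.3 -121.6] z170.7 th2.680 F [ 0.7 -0.1 -0.8] w52.9
 shift [ 79.  124.9 110.7] turn [0.001 0.001 0.015]
disc 0.9929172992706299 0.75 -3.375
eye 0.9973037242889404 0.0 0.0
```

The beaker moved another 10 mm, to y ≈ 53, so step 1 is done. Next I pick up the rod, gripping 8 mm towards the dropper end to keep clear of the amber bottle.

```bash
python3 -m pendant '{"grip":[0.2,0.2,0.2,0.2,0.2,0.2,0.2,0.2],"linear":[[10,16,0],[20,28,0],[22,30,0],[20,28,10],[10,18,20],[5,5,20],[0,0,20],[0,0,10]],"angular":[[0,0,0.015],[0,0,0],[0,0,0],[0,0,0],[0,0,0],[0,0,0],[0,0,0],[0,0,0]]}' >/dev/null
python3 -c "
from h import *
need((452.6,264.7),2,2.665)"
```

```text
t13.95 cr [-457.2 -154.7] z88.4 th2.658 F [-0.1 -0.4 -0.1] w52.3
 shift [ 1.  -0.9 86.4] turn [-0.001 -0.001 -0.007]
```

```bash
python3 -m pendant '{"grip":[0.2,0.2,0.2,0.2,0.2,0.2,0.2],"linear":[[1,-1,15],[0,0,25],[0,0,20],[0,0,14],[0,0,8],[0,0,3],[0,0,0]],"angular":[[0,0,0],[0,0,0],[0,0,0],[0,0,0],[0,0,0],[0,0,0],[0,0,0]]}' |egrep "ee|ft"
python3 -m pendant '{"grip":[-1,-1,-1,-1,-1,-1,-1,-1],"linear":[[0,0,0],[0,0,0],[0,0,0],[0,0,0],[0,0,0],[0,0,0],[0,0,0],[0,0,0]],"angular":[[0,0,0],[0,0,0],[0,0,0],[0,0,0],[0,0,0],[0,0,0],[0,0,0],[0,0,0]]}' | egrep "force|width|ee"
python3 -c "
from h import *
need((452.6,264.7),2,2.665)"
```

```text
ee_pos: [453.8, 264.1, 5.0]
ft_force: [-0.9, -0.6, 0.3]
ee_pos: [453.7, 264.4, 5.3]
ft_force: [-0.6, -0.1, 3.5]
width: 15.5
grasp_force: 30.0
t15.20 cr [-456.5 -154.9] z5.3 th2.659 F [-0.6 -0.1  3.5] w15.5
 shift [ 1.1 -0.3  3.3] turn [ 0.     0.    -0.006]
```

Rod gripped (15.5 mm, 30 N). Placing it with a mid-rod grip would bring the gripper body against the jar, so I set it down on clear worktop, already aligned with the cradle. There I regrasp it about 56 mm towards the leading end.

```bash
python3 -m pendant '{"grip":[-1,-1,-1,-1,-1,-1,-1],"linear":[[0,0,-8],[0,0,-20],[0,0,-30],[0,0,-35],[0,0,-30],[0,0,-18],[0,0,-6]],"angular":[[0,0,0],[0,0,0],[0,0,0],[0,0,0],[0,0,0],[0,0,0],[0,0,0]]}' | egrep "ee|ft|wid"
python3 -m pendant '{"grip":[-1,-1,-1,-1,-1,-1,-1,-1,-1,-1,-1],"linear":[[0,0,0],[0,0,0],[0,0,0],[0,0,0],[0,0,0],[0,0,0],[0,0,0],[0,0,0],[0,0,0],[0,0,0],[0,0,0]],"angular":[[0,0,0.08],[0,0,0.11],[0,0,0.11],[0,0,0.11],[0,0,0.11],[0,0,0.11],[0,0,0.11],[0,0,0.11],[0,0,0.11],[0,0,0.11],[0,0,0.1]]}' | egrep "wid"
python3 -c "
from h import *
need((440,90),5,1.488)"
```

```text
ee_pos: [454.9, 265.0, 155.5]
ft_force: [-0.2, 0.8, -1.0]
width: 15.1
width: 15.0
t16.70 cr [-455.8 -155.9] z151.0 th1.483 F [-0.  -0.3  0.1] w15.0
 shift [-174.1    2.8  146.2] turn [-0.002  0.001 -0.005]
```

```bash
python3 -m pendant '{"grip":[-1,-1,-1,-1,-1,-1,-1,-1,-1,-1,-1,-1],"linear":[[-10,0,0],[-20,0,0],[-30,0,0],[-30,1,5],[-30,1,20],[-28,1,25],[-18,0,28],[-8,0,25],[0,0,18],[0,0,10],[0,0,6],[0,0,0]],"angular":[[0,0,-0.005],[0,0,0],[0,0,0],[0,0,0],[0,0,0],[0,0,0],[0,0,0],[0,0,0],[0,0,0],[0,0,0],[0,0,0],[0,0,0]]}' | egrep "wid"
python3 -c "
from h import *
need((440,90),5,1.488)"
```

```text
width: 15.1
t17.70 cr [-282.2 -151.8] z14.1 th1.495 F [-0.2 -0.5 -0.8] w15.1
 shift [-0.6 -2.3  9.2] turn [-0.002  0.001  0.007]
```

```bash
python3 -m pendant '{"grip":[-1,-1,-1,-1],"linear":[[0,0,4],[0,0,3],[0,0,1.5],[0,0,0]],"angular":[[0,0,0],[0,0,0],[0,0,0],[0,0,0]]}' | egrep "ee|ft"
python3 -m pendant '{"grip":[-0.2,-0.2,-0.2,-0.2,-0.2,-0.2,-0.2,-0.2,-0.2,-0.2],"linear":[[0,0,0],[0,0,0],[0,0,0],[0,0,0],[-8,0,0],[-15,0,0],[-18,0,-0],[-15,0,2],[-7,0,1],[0,0,0]],"angular":[[0,0,0],[0,0,0],[0,0,0],[0,0,0],[0,0,0],[0,0,0],[0,0,0],[0,0,0],[0,0,0],[0,0,0]]}' | egrep "ee|ft|wid"
python3 - <<'E'
from h import *
import cv2
need(toW((-282-0+63-.0,-151.8)),2,1.488)
im=ctrl.get_image("top")[:,:,::-1].copy();cv2.imwrite("pics/t7.png",im)
E
```

```text
ee_pos: [443.3, 90.8, 6.8]
ft_force: [-0.3, 0.3, -0.9]
ee_pos: [437.9, 26.4, 3.4]
ft_force: [-0.0, -1.0, -0.7]
width: 35.1
t18.87 cr [-218.  -150.9] z3.4 th1.492 F [-0.  -1.  -0.7] w35.1
 shift [ 1.  -0.9  1.4] turn [-0.001  0.     0.004]
```

```bash
python3 -m pendant '{"grip":[-1,-1,-1,-1,-1,-1,-1,-1,-1,-1],"linear":[[0,0,0],[0,0,0],[0,0,0],[0,0,0],[0,0,0],[0,0,-8],[0,0,-25],[0,0,-35],[0,0,-30],[0,0,-14]],"angular":[[0,0,0],[0,0,0],[0,0,0],[0,0,0],[0,0,0],[0,0,0],[0,0,0],[0,0,0],[0,0,0],[0,0,0]]}' | egrep "wid|grasp"
python3 -m pendant '{"grip":[-1,-1,-1,-1,-1,-1,-1,-1,-1,-1],"linear":[[-6,6,0],[-16,16,0],[-22,22,0],[-26,24,0],[-26,24,0],[-24,22,0],[-18,18,0],[-10,10,0],[-5,5,0],[0,0,0]],"angular":[[0,0,0],[0,0,0],[0,0,0],[0,0,0],[0,0,0],[0,0,0],[0,0,0],[0,0,0],[0,0,0],[0,0,0]]}' | egrep "wid"
python3 - <<'E'
from h import *
import cv2
need(toW((-63.3,0)),41,1.488)
im=ctrl.get_image("top");cv2.imwrite("pics/t8.png",im[:,:,::-1])
s=ctrl.get_image("scene");cv2.imwrite("pics/s8.png",s[:,:,::-1])
a=cv2.resize(im[140:250,300:460],(560,385),interpolation=cv2.INTER_CUBIC)[:,:,::-1]
b=cv2.resize(s[100:240,280:460],(270,210),interpolation=cv2.INTER_CUBIC)[:,:,::-1]
c=np.zeros((600,560,3),np.uint8);c[:385]=a;c[385:595,:270]=b;cv2.imwrite("pics/c8.png",c)
E
```

```text
width: 15.4
grasp_force: 30.0
width: 15.3
t20.58 cr [-66.1  -2.5] z114.3 th1.493 F [ 0.7  0.6 -0.6] w15.3
 shift [-2.8  2.5 73.3] turn [-0.001 -0.     0.005]
```

View pics/c8.png

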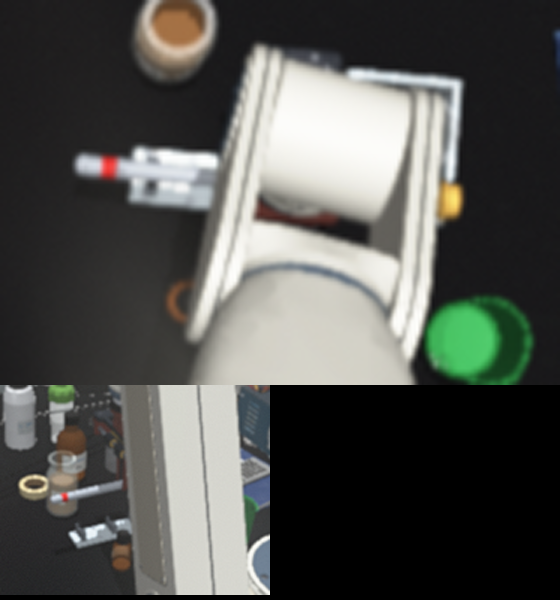

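The rod is held over the saddles: its trailing end is at (76,165) in the top crop, and it points along the saddle strip. I triangulate that end to check for droop and offset.

```bash
python3 - <<'E'
from h import *
t=np.array([300+76/3.5,140+165/3.5]);s=np.array([280+51/1.5,100+112/1.5])
r=least_squares(lambda X:np.r_[proj(X)[0]-t,proj(X,"scene")[0]-s],[560,20,110]);print(r.x,toC(r.x),r.fun)
for cx,z in((-223,105),(-223,119)):
    W=np.r_[toW((cx,-2.5)),z];print(proj(W),proj(W,"scene"),t,s)
E
```

```text
[581.782596    16.33545448 126.67817364] [-219.93789821   -6.71918257] [-0.84991068 -0.44751705  0.97080353  0.03251217]
[[319.87026906 185.80914858]] [[313.49447006 180.46068515]] [321.71428571 187.14285714] [314.         174.66666667]
[[319.89747116 185.33975331]] [[313.44237214 176.39184314]] [321.71428571 187.14285714] [314.         174.66666667]
```

```bash
python3 -m pendant '{"grip":[-1,-1,-1,-1,-1,-1,-1],"linear":[[-1,1.5,5],[-1,1,15],[-1,0,20],[0,0,15],[0,0,8],[0,0,3],[0,0,0]],"angular":[[0,0,0.005],[0,0,0],[0,0,0],[0,0,0],[0,0,0],[0,0,0],[0,0,0]]}' | egrep "ft|wid"
python3 -c "
from h import *
need(toW((-63.3,0)),41,1.488)"
```

```text
ft_force: [-0.3, 0.1, -1.1]
width: 15.3
t21.27 cr [-64.9  -0.9] z48.9 th1.489 F [-0.3  0.1 -1.1] w15.3
 shift [-1.6  0.9  7.9] turn [-0.001 -0.     0.001]
```

```bash
python3 -m pendant '{"grip":[-1,-1,-1,-1,-1],"linear":[[-0.8,0.9,2],[0,0,2],[0,0,1.5],[0,0,1],[0,0,0]],"angular":[[0,0,0],[0,0,0],[0,0,0],[0,0,0],[0,0,0]]}' | egrep "ee|ft|wid"
python3 -m pendant '{"grip":[-1,-1,-1],"linear":[[0,0,0.7],[0,0,0.6],[0,0,0]],"angular":[[0,0,0],[0,0,0],[0,0,0]]}' | egrep "ee|ft|wid"
python3 -c "
from h import *
need(toW((-63.3,0)),41,1.488)"
```

```text
ee_pos: [576.2, -140.2, 43.1]
ft_force: [1.2, 0.6, -0.6]
width: 15.3
ee_pos: [576.5, -140.3, 42.0]
ft_force: [0.4, -0.3, 0.4]
width: 14.9
t21.93 cr [-63.4   1. ] z42.0 th1.489 F [ 0.4 -0.3  0.4] w14.9
 shift [-0.1 -1.   1. ] turn [0.001 0.    0.001]
```

```bash
python3 -m pendant '{"grip":[-1,-1,-1,-1],"linear":[[0,-0.5,0.8],[0,0,0.7],[0,0,0.7],[0,0,0]],"angular":[[0,0,0],[0,0,0],[0,0,0],[0,0,0]]}' | egrep "ee|ft|wid"
```

```text
ee_pos: [577.6, -140.5, 41.2]
ft_force: [0.9, -0.0, 9.6]
width: 15.1
```

Contact at 9.6 N, and the saddles shifted the rod slightly to +y. I release it and lift away.

```bash
python3 -m pendant '{"grip":[-0.5,-0.3,-0.2,-0.1,0,0,0,0,0,0,0,0],"linear":[[0,0,0],[0,0,0],[0,0,0],[0,0,0],[0,0,0],[0,0,-5],[0,0,-15],[0,0,-25],[0,0,-35],[0,0,-35],[0,0,-25],[0,0,-10]],"angular":[[0,0,0],[0,0,0],[0,0,0],[0,0,0],[0,0,0],[0,0,0],[0,0,0],[0,0,0],[0,0,0],[0,0,0],[0,0,0],[0,0,0]]}' | egrep "ft|wid"
python3 -m pendant '{"grip":[-1,-1,-1,-1,-1,-1,-1,-1,-1,-1,-1,-1],"linear":[[20,0,0],[35,0,0],[40,0,0],[40,0,0],[35,0,0],[20,0,0],[10,0,0],[0,0,0],[0,0,0],[0,0,0],[0,0,0],[0,0,0]],"angular":[[0,0,0],[0,0,0],[0,0,0],[0,0,0],[0,0,0],[0,0,0],[0,0,0],[0,0,0],[0,0,0],[0,0,0],[0,0,0],[0,0,0]]}' >/dev/null
python3 - <<'E'
from h import *
import cv2
need(toW((-250,0)),46,1.488)
im=ctrl.get_image("top");cv2.imwrite("pics/t9.png",im[:,:,::-1])
s=ctrl.get_image("scene");cv2.imwrite("pics/s9.png",s[:,:,::-1])
a=cv2.resize(im[140:250,300:460],(560,385),interpolation=cv2.INTER_CUBIC)[:,:,::-1]
b=cv2.resize(s[130:230,300:440],(294,210),interpolation=cv2.INTER_CUBIC)[:,:,::-1]
c=np.zeros((600,560,3),np.uint8);c[:385]=a;c[385:595,:294]=b;cv2.imwrite("pics/c9.png",c)
E
```

```text
ft_force: [0.2, -0.4, -0.3]
width: 43.8
t24.27 cr [-262.2   -0. ] z189.4 th1.487 F [ 0.5 -0.3 -0. ] w0.2
 shift [-12.2   0.  143.4] turn [-0.     0.    -0.001]
```

View pics/c9.png

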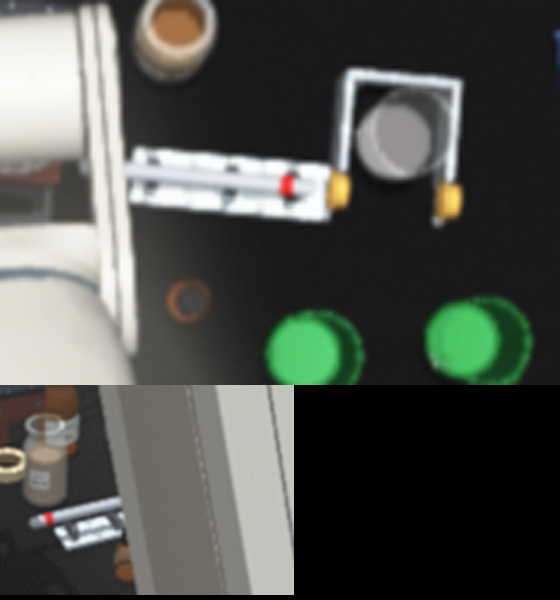

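The rod lies in the saddles, its leading end at (316,188) short of the near eye at (338,190). The beaker is at the back of the bay and the bystanders are unmoved. I measure the ends, and turn the tool by 90° so that the gripper body passes the jar during the push.

```bash
python3 -m pendant '{"grip":[-1,-1,-1,-1,-1,-1,-1,-1,-1,-1,-1,-1],"linear":[[0,0,0],[0,0,0],[0,0,0],[0,0,0],[0,0,0],[0,0,0],[0,0,0],[0,0,0],[0,0,0],[0,0,0],[0,0,0],[0,0,0]],"angular":[[0,0,-0.1],[0,0,-0.12],[0,0,-0.12],[0,0,-0.12],[0,0,-0.12],[0,0,-0.12],[0,0,-0.12],[0,0,-0.12],[0,0,-0.12],[0,0,-0.12],[0,0,-0.12],[0,0,-0.12]]}' >/dev/null
python3 -m pendant '{"grip":[-1,-1,-1],"linear":[[0,0,0],[0,0,0],[0,0,0]],"angular":[[0,0,-0.12],[0,0,-0.03],[0,0,0]]}' >/dev/null
python3 - <<'E'
from h import *
need(toW((-262,0)),46,3.059)
i=lambda u,v:((u+.5)/3.5-.5+300,(v+.5)/3.5-.5+140)
print("lead end",toC(unproj(i(316,188),45)[0]),"band",toC(unproj(i(288,185),48)[0]),"mid",toC(unproj(i(135,170),48)[0]))
sc=((43+.5)/2.1-.5+300-6,(136+.5)/2.1-.5+130)
W=lambda x,y,z:np.r_[toW((x,y)),z]
print("scene trailing end px",(300+33/2.1,130+(522-385)/2.1),"pred -220",proj(W(-220,0,45),"scene"),"-225",proj(W(-225,0,45),"scene"),"eyes near top",proj(W(0,0,60)))
E
```

```text
t25.62 cr [-263.1    0. ] z189.6 th3.059 F [-0.1 -0.4 -0.8] w0.5
 shift [  0.   -1.1 143.6] turn [-0.  0.  0.]
lead end [-15.89380209   1.17471215] band [-39.97418066   1.10673579] mid [-168.98613461    1.08473031]
scene trailing end px (315.7142857142857, 195.23809523809524) pred -220 [[314.36364071 196.58003702]] -225 [[312.7655203 196.9613465]] eyes near top [[396.07413213 193.8873333 ]]
```

```bash
python3 -m pendant '{"grip":[-1,-1,-1,-1,-1,-1,-1,-1,-1],"linear":[[-1,0,10],[0,0,25],[0,0,30],[0,0,30],[0,0,25],[0,0,15],[0,0,7],[0,0,2],[0,0,0]],"angular":[[0,0,0],[0,0,0],[0,0,0],[0,0,0],[0,0,0],[0,0,0],[0,0,0],[0,0,0],[0,0,0]]}' >/dev/null
python3 -c "
from h import *
need(toW((-240,1)),45,3.059)"
```

```text
t26.37 cr [-263.4    0.9] z45.2 th3.058 F [ 0.1  0.4 -0.9] w0.8
 shift [ -0.1 -23.4   0.2] turn [-0.    -0.001 -0.001]
```

```bash
for k in 1; do python3 -m pendant '{"grip":[-1,-1,-1,-1,-1,-1,-1,-1,-1,-1,-1,-1],"linear":[[0,-5,0],[0,-6,0],[0,-5,0],[0,-3,0],[0,-3,0],[0,-3,0],[0,-3,0],[0,-3,0],[0,-3,0],[0,-4,0],[0,-4,0],[0,-4,0]],"angular":[[0,0,0],[0,0,0],[0,0,0],[0,0,0],[0,0,0],[0,0,0],[0,0,0],[0,0,0],[0,0,0],[0,0,0],[0,0,0],[0,0,0]]}' | grep ft; done
python3 -m pendant '{"grip":[-1,-1,-1,-1,-1,-1,-1,-1],"linear":[[0,-4,0],[0,-4,0],[0,-4,0],[0,-4,0],[0,-4,0],[0,-4,0],[0,-4,0],[0,-4,0]],"angular":[[0,0,0],[0,0,0],[0,0,0],[0,0,0],[0,0,0],[0,0,0],[0,0,0],[0,0,0]]}' | grep ft
python3 - <<'E'
from h import *
import cv2
need(toW((-100,1)),45,3.059)
im=ctrl.get_image("top");cv2.imwrite("pics/t10.png",im[:,:,::-1])
h=cv2.cvtColor(im,cv2.COLOR_RGB2HSV)
m=((h[...,0]<6)|(h[...,0]>174))&(h[...,1]>150)&(h[...,2]>120)
m[:165]=0;m[215:]=0;m[:,:320]=0;m[:,450:]=0
n,l,st,ce=cv2.connectedComponentsWithStats(m.astype(np.uint8))
for i in range(1,n):print(st[i][4],ce[i],toC(unproj(ce[i],50)[0]))
E
```

```text
ft_force: [-0.1, 0.5, 0.3]
ft_force: [-0.1, 0.9, 0.1]
t28.03 cr [-185.1    0.9] z45.5 th3.059 F [-0.1  0.9  0.1] w0.6
 shift [ -0.  -85.1   0.5] turn [ 0. -0. -0.]
```

```bash
python3 -m pendant '{"grip":[-1,-1,-1,-1,-1,-1,-1,-1,-1,-1],"linear":[[0,-4,0],[0,-4,0],[0,-4,0],[0,-4,0],[0,-4,0],[0,-4,0],[0,-4,0],[0,-4,0],[0,-4,0],[0,0,0]],"angular":[[0,0,0],[0,0,0],[0,0,0],[0,0,0],[0,0,0],[0,0,0],[0,0,0],[0,0,0],[0,0,0],[0,0,0]]}' | grep ft
cat > look.py <<'E'
from h import *
import cv2,sys
need(toW((-100,1)),45,3.059)
im=ctrl.get_image("top");cv2.imwrite("pics/"+sys.argv[1]+".png",im[:,:,::-1])
f=im.astype(int);m=(f[...,0]-np.maximum(f[...,1],f[...,2])>60)
m[:165]=0;m[215:]=0;m[:,:320]=0;m[:,450:]=0
n,l,st,ce=cv2.connectedComponentsWithStats(m.astype(np.uint8))
for i in range(1,n):print("red",st[i][4],ce[i],toC(unproj(ce[i],50)[0]))
# brightness along the rod line
xs=np.arange(-70,150,5.);print([(int(x),int(im[int(round(v)),int(round(u))].mean())) for x,(u,v) in zip(xs,proj(np.array([np.r_[toW((x,1)),50] for x in xs])))])
E
python3 look.py t11
```

```text
ft_force: [0.3, 0.6, -0.0]
t28.92 cr [-148.7    1. ] z45.5 th3.058 F [ 0.3  0.6 -0. ] w0.4
 shift [ -0.  -48.7   0.5] turn [-0.     0.    -0.001]
red 29 [407.86206897 194.89655172] [36.30580302  1.36226372]
[(-70, 99), (-65, 119), (-60, 174), (-55, 223), (-50, 165), (-45, 208), (-40, 221), (-35, 224), (-30, 229), (-25, 231), (-20, 232), (-15, 232), (-10, 231), (-5, 212), (0, 186), (5, 199), (10, 223), (15, 232), (20, 232), (25, 229), (30, 173), (35, 128), (40, 140), (45, 228), (50, 232), (55, 230), (60, 190), (65, 33), (70, 25), (75, 25), (80, 38), (85, 83), (90, 135), (95, 184), (100, 196), (105, 132), (110, 27), (115, 25), (120, 24), (125, 25), (130, 25), (135, 25), (140, 26), (145, 25)]
```

The leading end is at x ≈ 61 and on line with the far eye. The rod middle has to advance 61 mm more. I go slowly through the far eye.

```bash
python3 -m pendant '{"grip":[-1,-1,-1,-1,-1,-1,-1,-1,-1,-1],"linear":[[0,-4,0],[0,-4,0],[0,-4,0],[0,-4,0],[0,-4,0],[0,-4,0],[0,-4,0],[0,-4,0],[0,-4,0],[0,0,0]],"angular":[[0,0,0],[0,0,0],[0,0,0],[0,0,0],[0,0,0],[0,0,0],[0,0,0],[0,0,0],[0,0,0],[0,0,0]]}' | grep ft
python3 look.py t12
```

```text
ft_force: [-0.8, -0.7, 0.4]
t29.80 cr [-112.7    1. ] z45.5 th3.058 F [-0.8 -0.7  0.4] w0.5
 shift [  0.  -12.7   0.5] turn [-0.     0.    -0.001]
red 31 [420.         196.16129032] [72.1946359   1.14932427]
[(-70, 229), (-65, 226), (-60, 227), (-55, 228), (-50, 230), (-45, 231), (-40, 232), (-35, 227), (-30, 208), (-25, 101), (-20, 99), (-15, 139), (-10, 223), (-5, 180), (0, 210), (5, 225), (10, 224), (15, 230), (20, 230), (25, 227), (30, 226), (35, 228), (40, 230), (45, 231), (50, 230), (55, 228), (60, 227), (65, 186), (70, 138), (75, 130), (80, 222), (85, 227), (90, 180), (95, 185), (100, 195), (105, 131), (110, 27), (115, 25), (120, 25), (125, 24), (130, 25), (135, 25), (140, 27), (145, 25)]
```

```bash
python3 -m pendant '{"grip":[-1,-1,-1,-1,-1,-1,-1,-1,-1,-1],"linear":[[0,-3,0],[0,-3,0],[0,-3,0],[0,-3,0],[0,-3,0],[0,-3,0],[0,-3,0],[0,-2,0],[0,-2,0],[0,0,0]],"angular":[[0,0,0],[0,0,0],[0,0,0],[0,0,0],[0,0,0],[0,0,0],[0,0,0],[0,0,0],[0,0,0],[0,0,0]]}' | grep ft
python3 look.py t13
```

```text
ft_force: [-0.4, -0.4, 0.1]
t30.68 cr [-88.   1.] z45.5 th3.058 F [-0.4 -0.4  0.1] w0.5
 shift [ 0.  12.   0.5] turn [-0.     0.    -0.001]
[(-70, 223), (-65, 218), (-60, 220), (-55, 223), (-50, 226), (-45, 227), (-40, 230), (-35, 227), (-30, 228), (-25, 230), (-20, 232), (-15, 232), (-10, 234), (-5, 231), (0, 183), (5, 121), (10, 94), (15, 138), (20, 202), (25, 215), (30, 173), (35, 213), (40, 224), (45, 230), (50, 230), (55, 227), (60, 228), (65, 229), (70, 230), (75, 231), (80, 229), (85, 226), (90, 176), (95, 184), (100, 197), (105, 220), (110, 229), (115, 228), (120, 205), (125, 44), (130, 26), (135, 25), (140, 27), (145, 27)]
```

The end is at x ≈ 122, which is 2 cm beyond the far eye. I back off, lift, and check.

```bash
python3 -m pendant '{"grip":[-1,-1,-1,-1,-1,-1,-1,-1,-1,-1,-1],"linear":[[0,3,0],[0,8,0],[0,12,0],[0,5,-8],[0,0,-20],[0,0,-30],[0,0,-35],[0,0,-30],[0,30,-10],[0,30,0],[0,15,0]],"angular":[[0,0,0],[0,0,0],[0,0,0],[0,0,0],[0,0,0],[0,0,0],[0,0,0],[0,0,0],[0,0,0],[0,0,0],[0,0,0]]}' | grep ft
python3 -m pendant '{"grip":[-1,-1,-1],"linear":[[0,20,0],[0,5,0],[0,0,0]],"angular":[[0,0,0],[0,0,0],[0,0,0]]}' | grep ft
python3 look.py t14
python3 - <<'E'
import cv2,numpy as np
im=cv2.imread("pics/t14.png");old=cv2.imread("pics/t9.png")
U=lambda a:cv2.resize(a,None,fx=8,fy=8,interpolation=cv2.INTER_CUBIC)
for n,(x0,y0,x1,y1) in {"disc":(403,170,423,186),"jar":(338,138,361,160),"dropb":(347,219,361,233)}.items():
    r=cv2.matchTemplate(U(im[y0-8:y1+8,x0-8:x1+8]),U(old[y0:y1,x0:x1]),cv2.TM_CCOEFF_NORMED);_,v,_,p=cv2.minMaxLoc(r);print(n,round(v,3),p[0]/8-8,p[1]/8-8)
E
```

```text
ft_force: [-0.5, 0.6, -0.3]
ft_force: [0.6, -0.3, 0.5]
t31.90 cr [-218.3    0.8] z179.0 th3.062 F [ 0.6 -0.3  0.5] w0.2
 shift [   0.2 -118.3  134. ] turn [0.    0.    0.003]
red 19 [378.42105263 192.10526316] [-50.5827443    1.06857836]
[(-70, 231), (-65, 227), (-60, 225), (-55, 154), (-50, 127), (-45, 173), (-40, 230), (-35, 227), (-30, 228), (-25, 229), (-20, 231), (-15, 231), (-10, 230), (-5, 210), (0, 186), (5, 198), (10, 221), (15, 230), (20, 230), (25, 226), (30, 226), (35, 229), (40, 229), (45, 230), (50, 230), (55, 227), (60, 228), (65, 230), (70, 230), (75, 231), (80, 230), (85, 226), (90, 176), (95, 185), (100, 197), (105, 221), (110, 229), (115, 228), (120, 205), (125, 44), (130, 25), (135, 26), (140, 26), (145, 26)]
disc 0.997 0.0 0.0
jar 0.532 0.0 -0.125
dropb 0.613 1.125 -6.875
```

```bash
python3 -c "
from workcell import ctrl
print(ctrl.close_job())"
```

```text
the job is handed in; nothing more can be done
None
```

I handed the job in at about 32 s: the rod lies through both eyes, its end about 2 cm past the far one, and the beaker stands at the back of the bay (y ≈ 53 mm). I saw no sign of bottles or jar being moved, but my last check of the jar and dropper_b was inconclusive (probably hidden by the arm), and no verdict was returned.

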